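# Set up the hub stand: wedge away, kickstand down, hold upright

### The job

Put the loose wooden wedge in the open drawer in the base of the hub stand and push the drawer fully shut, so that the kickstand's landing place is free. Then flip the stand's kickstand from its stowed position over centre until it snaps fully down, and tip the leaning frame up until it stands upright; finish while still holding the frame upright with the fingers, because it falls back as soon as it is let go. Do not let the frame topple over forwards, and leave the other things on the belt where they are.

Things in the scene. Friction and masses are not known exactly. Their poses are not given: they have to be found in the camera images.
- stand: Hub stand, fixed on the belt. Blue steel base box: 160 mm deep (x -75 to +85), 150 mm wide (y), top at z 55 mm. Origin on the belt under the frame's pivot; x points to the stand's rear, so drawer and kickstand are on the -x side; y along the frame's width, z up. A floor plate (top z 4 mm, 150 mm wide) runs forward to x -170. Two thin rest struts at y +-55, x 45 to 83, rise to z 175 mm.
- tray (a joint): The grey-fronted drawer in the stand's base; 0 = shut, 0.12 m = fully open; slides out along the stand's -x; starts about 0.105 to 0.118 open; about 1 N of friction, no spring or latch.
- tray_front (a point): Centre of the drawer front's outer face, which is 148 mm wide (y) and 38 mm high (z from 14.5 to 52.5 mm over the belt); axes as the stand's. Push it along the stand's +x to shut.
- tray_floor (a point): Point on the drawer's inner floor (17.5 mm above the belt), 63 mm behind the front's outer face, midway across; axes as the stand's. About the middle of the uncovered part when the drawer is out. Inside: 127 mm long (55 mm forward of this point, 72 mm behind), 126 mm wide (y), walls 29 mm. The base's top covers what lies farther back than x -75 mm of the stand.
- wedge_center (a point): Centre of the loose hardwood wedge, 22 mm wide (its x), 85 mm long (its y), 18 mm high at the thick end, tapering along y; lies flat on the belt, 30 g. Point midway along and across, 9 mm above its underside. Pinch it across the 22 mm. It fits in the drawer with its length along the stand's y.
- frame: Yellow frame: two posts at y +-55 mm, 215 mm tall, and a round black top bar; a wound stator (80 mm, orange) hangs on its hub stub at the rear. Origin on its pivot line, 65 mm above the belt, hinged about y. Upright when its z is vertical. Starts leaning back (top to the stand's +x) 0.30 rad, its limit. Its weight pulls it back even upright; about 0.9 kg, 1 to 3 N at the bar raises it.
- frame_bar (a point): Centre of the round black top bar, 15 mm thick, 96 mm free length along the frame's y between the posts; 215 mm above the pivot along the frame's z. Can be pinched from above (closing along the frame's x) and turns between the fingers as they follow the frame's arc.
- leg (a joint): Kickstand angle, rad: 0 = stowed (pointing up, 0.36 rad forward of the frame's z axis), grows as it swings forward (to the stand's -x) and down; 2.00 = fully down at its stop. Over-centre spring: below about 0.7 it springs back, above about 1.0 it snaps down by itself and stays; about 1 N at the foot end moves it, well below what would pull the frame forward. Starts 0 to 0.03.
- leg_hinge (a point): Hinge axis of the kickstand (along the frame's y), 22 mm in front of the frame's plane and 73.5 mm above its pivot.
- leg_grip (a point): Point on the kickstand's leg, 140 mm from the hinge: round steel rod 10 mm thick in the middle plane of the frame (y = 0). Good to pinch from above across the frame's y, or to push from behind.
- leg_foot (a point): Centre of the red foot end of the leg, 175 mm from the hinge, 12 mm thick. With the kickstand down the foot lands on the rubber pad of the floor plate just when the frame is upright; it then stops the frame from going farther forward.
- bottle: Bystander: white bottle with red cap, 43 mm wide, 120 mm tall; origin under it.
- cup: Bystander: green plastic cup, 70 mm wide, 45 mm tall; origin under it.
- spare_stator: Bystander: loose wound stator standing on the belt, 51x79x82 mm; origin under it.
- tape: Bystander: yellow tape roll, 62 mm wide, 12 mm high; origin under it.
- driver: Bystander: screwdriver with yellow handle, 173 mm long; origin under it.
- snips: Bystander: blue-handled snips, 141 mm long; origin under it.
- cap: Bystander: cast metal bearing shield, 60 mm wide, 20 mm high; origin under it.
- stand_pad (a point): Rubber foot pad on the floor plate, centre of its top (z 7 mm), 146 mm in front of the stand's origin; the kickstand's foot lands here when the frame is upright. Just in front of it a low toe stop (11 to 16 mm farther out, 50 mm wide, top z 13.5 mm).
Things that resemble listed ones, but are neither listed nor needed, are in the scene too. Of the things like the part that bears wedge_center, leave any that is green; of the rest the smaller one is meant.

How it is judged:
On the way, in this order (a step that is already met when the one before it is completed fails the run):
1. the wedge lies in the drawer (x of wedge_center in the frame of tray_floor between -0.052 and 0.072 m and y of wedge_center in the frame of tray_floor between -0.06 and 0.06 m and z of wedge_center in the frame of tray_floor between 0 and 0.03 m), for 0.2 s.
2. the drawer is shut with the wedge inside (all of step 1 and value of joint tray below 0.006 m), for 0.2 s.
3. the kickstand has snapped fully down (value of joint tray below 0.006 m and value of joint leg above 1.9 rad), for 0.2 s.
4. the frame is held upright on its lowered kickstand (value of joint leg above 1.9 rad and angle between frame's own z axis and vertical below 0.09 rad and contact force between the fingers and frame above 1 N), for 0.3 s.
At the end, for the whole second after the job is handed in: The wedge is inside the drawer, the drawer shut to within 6 mm, the kickstand down (joint over 1.9 rad), and the frame still, within 0.09 rad of upright, with the fingers holding it (over 1 N of contact) (all of step 2 and all of step 4 and angular speed of frame below 0.15 rad/s); the arm keeps its last pose, push and grip.
It fails at once if the frame topples forward (angle between frame's own z axis and vertical above 0.36 rad).
It fails at once if a bystander is moved more than 3 cm (distance of any of bottle, cup, spare_stator, tape, driver, snips, cap from where it was at the start of the episode above 0.03 m).
It also fails if it takes over 69 s, if anything falls off the work surface, if the arm or the gripper's body presses on something with over 40 N, if the wrist force passes 120 N, or if a joint passes its speed limit or range.

### The arm

A 6-joint arm with a two-finger parallel gripper is mounted at the origin on the work surface; the furniture and walls round the work are solid. World frame = base frame: x ahead of the robot, y to its left, z up, the work surface at z = 0. Lengths are in m, angles in rad, forces in N, time in s.
With the tool pointing down it reaches from about 0.3 to 0.95 m from the base axis. Payload 3.1 kg.
Tool frame: the origin (TCP) lies at the centre of the arm's flange, where the gripper is bolted on; the fingertips stand 173 mm ahead of it and the grasp point (between the pads) lies 155 mm ahead of it; z points along the fingers, y is the line along which they close (so a half turn about z gives the same grasp; the last joint's range is limited). The gripper opens to 85 mm and grips with 20 to 120 N. Pads are 22 mm wide; open, the fingers measure 114 mm over their backs; the gripper's body (76 mm by 85 mm) begins 54 mm behind the grasp point. The pads swing forward as they close: fully open they stand 13 mm farther back than shut.
Start: joints at [-1.411, 0.308, 1.634, -0, 1.2, -0.07], TCP at [0.142, -0.609, 0.405] pointing down, gripper open.
Joint ranges: [-3.06, 3.06], [-0.79, 1.96], [0.05, 2.63], [-1.19, 4.34], [0.05, 2.64], [-2.94, 2.94]. Speed limits (rad/s): [2.79, 2.79, 3.14, 3.14, 3.14, 3.14].

### API

Orientations are given as a rotation vector (axis times angle).
In Python, from bench import status, optics, finish_job gives the robot as it stands. The module is installed in compiled form; this text tells all that it offers.
- The arm moves only by the tool jog_arm, never from a script. Its arguments are lists of equal length, an entry for each row: "translation": the shift along the tool's x, y, z in mm, a list of three; "angular": the turn, a rotation vector about the tool's x, y, z in rad, a list of three; "fingers": the gripper's target within -1 to 1 (shut at 1, half-way at 0, fully open at -1). A call has 1 to 12 rows; each row is the pose to reach, as a shift and turn from the pose commanded when the call began, along the tool's axes at that moment; what a row does not reach only later rows make up. A row lasts 1/12 s, in which the tool goes at most 41.7 mm and 7.16 degrees, less where a joint would pass 70% of its speed; a pose out of reach is approached as far as the arm can. A call with a gripper value outside its range is refused whole. The fingers move at their own pace and stop on an object; "squeeze" is the grip in N (left out, the last holds). Time passes only in rows, so rows that repeat a pose let the fingers close. It gives the time, the measured TCP pose, the force, the opening and the grip force at its end, in the units of the state.
- status.get_state(): the state, without advancing time (a new reading comes with each control period).
- optics.capture(name): name is "side" or "top" or "wrist"; returns the picture (480x640x3 uint8, blue, green, red); there is no depth.
- optics.camera_model(name): a dict with "camera_matrix" (3x3 intrinsics, pixels), "dist_coeffs" ([k1, k2, p1, p2, k3] as OpenCV has them; the pictures are not rectified), "rvec" (rotation vector, rad) and "tvec" (3), from world to camera coordinates, as OpenCV has them. Camera axes: x right, y down, z forward; pixel columns grow to the right and rows downward; lengths in m; the calibration is good to about 2 mm. A picture is of the moment at which its call begins: read the wrist's pose just before it. camera_model takes no time and is no camera call; for the wrist camera it gives the pose at the moment of the call.
- finish_job(): hands the job in; it is judged then, once.
Trained networks look in the newest picture that a camera, given by its name, has taken for a name from the list of things; names that differ only in an ending like _2 or _b are one class to them, and where a whole thing is asked for, a point or a joint stands for the part that bears it (a point fixed in the world has none). Each returns a list of dicts, best first, with "p" (0 to 1); they miss things now and then, are a little off and sometimes report something else, mostly with a low value. They report only what shows in the picture. A call takes as long as a camera call. They do not tell look-alikes from the thing itself.
- optics.recognise(camera, thing): "box" ([left, top, width, height] in pixels, round what is visible of it).
- optics.regions_of(camera, thing): "region" (480x640 bool, what is visible of it) and "box" ([left, top, width, height] in pixels, round what is visible of it).
- optics.pinpoint(camera, thing): "xy" ([column, row] in pixels: a listed point, or the origin of a listed thing).
The state is a dict: "clock": time; "joint_positions": joint angles; "dq": joint speeds; "joint_torque": joint torques, N m; "tcp_pos": TCP position; "ee_rot": TCP orientation; "ft_force": force on the tool from outside, world axes, zero at the start; "wrist_torque": the same for the moment, N m; "opening": opening from 0.0 (shut) to 1.0 (fully open); "finger_force": force on a finger pad.
Only numpy, scipy, OpenCV 4.12 (cv2) and the standard library are available. Lean on these libraries where they do the work, as an engineer would, in place of code of your own. Each camera call takes 0.05 s, during which the arm holds its last target. There are 200 camera calls.

## Working session

There is one attempt and no reset: what is moved stays moved. The work goes in short steps, Python scripts to look and compute and a tool call to move; the robot and the scene stay as the last step left them, time stands still between calls to the robot, and variables do not carry over. Pictures are saved under pics/ and viewed, at most 12 in all, crops included, and the job is handed in when it is done.

Besides the shell and the picture viewer there is one more tool, called after "Request:" by a JSON object that holds its "fn" and its "kwargs". jog_arm: Moves the arm, as the interface text tells. Its arguments: {"type":"object","properties":{"translation":{"type":"array","items":{"type":"array","items":{"type":"number"}}},"angular":{"type":"array","items":{"type":"array","items":{"type":"number"}}},"fingers":{"type":"array","items":{"type":"number"}},"squeeze":{"type":"number"}},"required":["translation","angular","fingers"]}

```bash
mkdir -p pics
cat > h.py <<'E'
import numpy as np, cv2
from bench import status, optics
R=lambda v: cv2.Rodrigues(np.array(v,float))[0]
def model(c):
    m=optics.camera_model(c); return np.array(m["camera_matrix"]),np.array(m["dist_coeffs"]),R(m["rvec"]),np.array(m["tvec"],float).ravel()
def ray(c,uv):
    K,d,Rm,t=model(c); p=cv2.undistortPoints(np.array([[uv]],float),K,d).ravel()
    return -Rm.T@t, Rm.T@np.array([p[0],p[1],1])
def onz(c,uv,z):
    o,d=ray(c,uv); return o+d*(z-o[2])/d[2]
def proj(c,P):
    K,d,Rm,t=model(c); return cv2.projectPoints(np.array(P,float).reshape(-1,1,3),cv2.Rodrigues(Rm)[0],t,K,d)[0].reshape(-1,2)
def tri(obs):
    A=np.zeros((3,3));b=np.zeros(3)
    for c,uv in obs:
        o,d=ray(c,uv); d/=np.linalg.norm(d); M=np.eye(3)-np.outer(d,d); A+=M;b+=M@o
    return np.linalg.solve(A,b)
E
python3 - <<'E'
from h import *
for c in("side","top"):
    cv2.imwrite(f"pics/{c}0.png",optics.capture(c))
    for n in ["wedge_center","tray_front","tray_floor","frame_bar","leg_hinge","leg_grip","leg_foot","stand_pad","stand"]:
        print(c,n,[(np.round(r["xy"]).tolist(),round(r["p"],2)) for r in optics.pinpoint(c,n)[:4]])
print(status.get_state())
E
```

```text
side wedge_center [([271.0, 428.0], 0.74), ([312.0, 316.0], 0.66)]
side tray_front [([335.0, 282.0], 0.95), ([294.0, 367.0], 0.52)]
side tray_floor [([336.0, 286.0], 0.83), ([266.0, 337.0], 0.37)]
side frame_bar [([341.0, 191.0], 0.98), ([341.0, 285.0], 0.57)]
side leg_hinge [([339.0, 291.0], 0.56), ([296.0, 371.0], 0.55), ([337.0, 285.0], 0.52), ([337.0, 235.0], 0.5)]
side leg_grip [([336.0, 196.0], 0.61), ([356.0, 252.0], 0.46)]
side leg_foot [([339.0, 181.0], 0.63)]
side stand_pad [([337.0, 290.0], 0.92), ([293.0, 260.0], 0.74)]
side stand [([340.0, 272.0], 0.81)]
top wedge_center [([479.0, 282.0], 0.74), ([198.0, 287.0], 0.74), ([351.0, 261.0], 0.58), ([334.0, 225.0], 0.48)]
top tray_front [([299.0, 240.0], 0.74)]
top tray_floor [([282.0, 240.0], 0.56)]
top frame_bar [([207.0, 215.0], 0.62), ([418.0, 272.0], 0.38)]
top leg_hinge [([234.0, 226.0], 0.65)]
top leg_grip [([229.0, 215.0], 0.46)]
top leg_foot [([299.0, 241.0], 0.67), ([227.0, 208.0], 0.6)]
top stand_pad [([282.0, 241.0], 0.81), ([244.0, 231.0], 0.65)]
top stand [([241.0, 235.0], 0.64)]
{'clock': 1.0, 'joint_positions': array([-1.41070185e+00,  3.08081087e-01,  1.63381752e+00, -1.25602362e-05,
        1.19967663e+00, -6.96660304e-02]), 'dq': array([ 0.00121235, -0.00055371,  0.00196915, -0.0011175 , -0.0022859 ,
        0.00221335]), 'joint_torque': array([ 1.47936913e-03, -4.15289783e+01, -2.77092075e+01, -8.44219380e-05,
        7.51634561e-04, -2.52801620e-06]), 'tcp_pos': array([ 0.14233297, -0.60857934,  0.40467545]), 'ee_rot': array([ 3.12086627e+00,  3.60118687e-01, -1.71310736e-05]), 'ft_force': array([-0.17358775,  0.44412335, -0.64342088]), 'wrist_torque': array([0.020886  , 0.07184398, 0.0217513 ]), 'finger_force': 0.0, 'opening': 1.0019255163428733}
```

View pics/top0.png

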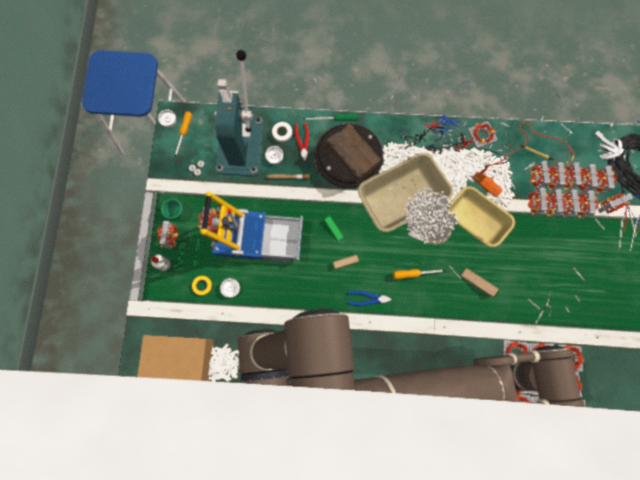

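View pics/side0.png

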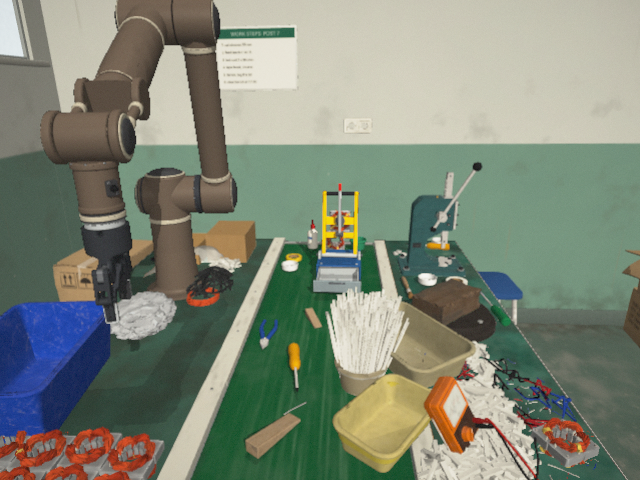

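The top view has three wedge-like things: green at (334,228), small wood at (345,262) and large wood at (479,282). The side view shows the small one at (313,317) and the large one at (271,430). The green one is excluded, so the smaller wooden one at (345,262) fits. I'll confirm it with a crop and measure the stand.

Run:
```python
from h import *
t=cv2.imread("pics/top0.png"); c=t[180:310,180:380]; cv2.imwrite("pics/crop1.png",cv2.resize(c,None,fx=4,fy=4,interpolation=cv2.INTER_CUBIC))
print("top cam",ray("top",(320,240)),"side cam",ray("side",(320,240)))
for uv in [(345,262),(334,228),(479,282)]: print("wood",onz("top",uv,.009))
print(onz("side",(313,317),.009))
optics.capture("top"); optics.capture("side")
for c in("top","side"):
  for r in optics.regions_of(c,"wedge_center")[:5]:
    m=r["region"]; q=cv2.minAreaRect(np.argwhere(m)[:,::-1].astype(np.float32)); bp=cv2.boxPoints(q)
    print(c,round(r["p"],2),r["box"],[onz(c,p,.012)[:2].round(3).tolist() for p in bp])
for n,a,b in [("tray_front",(299,240),(335,282)),("bar",(207,215),(341,191)),("floor",(282,240),(336,286))]:
    print(n,tri([("top",a),("side",b)]))
```

```text
top cam (array([ 0.16658921, -0.12008015,  1.58291668]), array([ 0.22304551,  0.01129925, -0.97478375])) side cam (array([ 0.54381886, -1.29012731,  0.61496915]), array([-0.05464707,  0.94535393, -0.32198521]))
wood [ 0.45652793 -0.18970668  0.009     ]
wood [ 0.57131485 -0.14676109  0.009     ]
wood [ 0.41686876 -0.63227424  0.009     ]
[ 0.45880063 -0.18656585  0.009     ]
top 0.91 [459.6, 270.1, 38.5, 25.2] [[0.432, -0.57], [0.462, -0.588], [0.397, -0.693], [0.368, -0.674]]
top 0.64 [335.1, 255.6, 24.1, 15.6] [[0.451, -0.149], [0.483, -0.227], [0.462, -0.235], [0.43, -0.158]]
top 0.59 [324.6, 216.0, 17.2, 23.3] [[0.596, -0.11], [0.612, -0.129], [0.543, -0.184], [0.527, -0.164]]
side 0.43 [304.5, 308.5, 17.2, 18.9] [[0.429, -0.16], [0.449, -0.134], [0.484, -0.24], [0.466, -0.263]]
side 0.26 [333.6, 185.5, 7.8, 53.3] [[0.512, 0.524], [0.498, 1.629], [0.524, 1.627], [0.529, 0.523]]
tray_front [ 0.51532514 -0.03304939  0.04868238]
bar [0.52453132 0.21900101 0.28008908]
floor [0.51915356 0.02633163 0.00823735]
```

View pics/crop1.png

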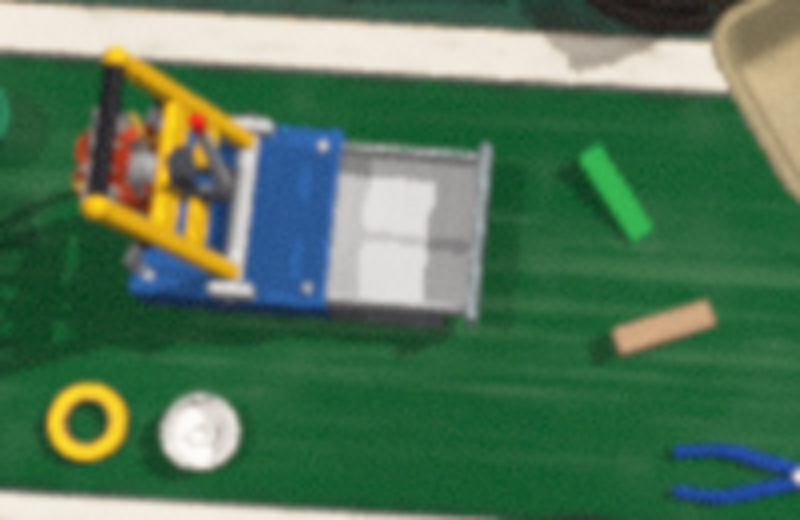

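The crop shows the plain wood wedge at crop (665,327), i.e. full (346,262), about 22x85 mm. The large piece is about 35x123 mm, so the small one is the one meant. Next I'll fit the stand pose.

```bash
cat > fit.py <<'E'
from h import *
from scipy.optimize import least_squares
def S(p,q): # stand->world
    x,y,a=p[:3]; c,s=np.cos(a),np.sin(a); q=np.array(q,float).reshape(-1,3)
    return np.c_[x+c*q[:,0]-s*q[:,1], y+s*q[:,0]+c*q[:,1], q[:,2]]
def F(p,q,lean=.30): # frame->world
    q=np.array(q,float).reshape(-1,3); c,s=np.cos(lean),np.sin(lean)
    return S(p,np.c_[c*q[:,0]+s*q[:,2],q[:,1],.065-s*q[:,0]+c*q[:,2]])
E
python3 - <<'E'
from fit import *
fc=lambda a:[180+a[0]/4,180+a[1]/4]
obs=lambda p:[("top",fc((487,145)),S(p,[p[3],-.074,.0525])),("top",fc((474,319)),S(p,[p[3],.074,.0525])),
("top",fc((343,130)),S(p,[-.075,-.075,.055])),("top",fc((328,312)),S(p,[-.075,.075,.055])),
("top",fc((113,60)),F(p,[0,-.050,.2225])),("top",fc((98,198)),F(p,[0,.050,.2225])),
("top",fc((197,122)),F(p,[-.022-.175*np.sin(.36),0,.0735+.175*np.cos(.36)])),
("side",(341,191),F(p,[0,0,.215])),("side",(335,285),S(p,[p[3],0,.0335]))]
f=lambda p:np.concatenate([(proj(c,P)[0]-uv) for c,uv,P in obs(p)])
print([proj("top",F([.52,.15,1.57,0],[0,s*.05,.2225])) for s in(-1,1)])
b=min((least_squares(f,[.52,.15,a,-.19],loss="soft_l1") for a in(-1.57,1.57,0,3.1)),key=lambda r:r.cost)
print(b.x.round(4),b.cost); print(f(b.x).reshape(-1,2).round(1)); np.save("p.npy",b.x)
E
```

```text
[array([[210.0565907 , 197.64734661]]), array([[206.12688948, 231.60540822]])]
[ 0.5248  0.1573  1.5457 -0.1933] 6.420721705377681
[[ 0.2 -0. ]
 [-0.8  0.2]
 [ 0.8  0.3]
 [-0.5 -1. ]
 [-0.1  0.4]
 [-1.1 -0.3]
 [ 0.6  0. ]
 [-1.3  3.2]
 [ 0.9  2. ]]
```

Request:
{"fn": "jog_arm", "kwargs": {"translation": [[402,-336,30],[402,-336,30],[402,-336,30],[402,-336,30],[402,-336,30],[402,-336,30],[402,-336,30],[402,-336,30],[402,-336,30],[402,-336,30],[402,-336,30],[402,-336,30]], "angular": [[0,0,-1.73],[0,0,-1.73],[0,0,-1.73],[0,0,-1.73],[0,0,-1.73],[0,0,-1.73],[0,0,-1.73],[0,0,-1.73],[0,0,-1.73],[0,0,-1.73],[0,0,-1.73],[0,0,-1.73]], "fingers": [-0.2,-0.2,-0.2,-0.2,-0.2,-0.2,-0.2,-0.2,-0.2,-0.2,-0.2,-0.2], "squeeze": 30}}

```text
clock: 2.2
tcp_pos: [0.4432, -0.2078, 0.3764]
ee_rot: [2.03, 2.396, 0.0]
ft_force: [0.6, -0.1, 0.4]
opening: 0.602
finger_force: 0.0
```

```bash
cat >> h.py <<'E'
def togo(pos,yaw): # target flange pos, yaw of tool y (deg), tool down; prints tool-frame mm and rotvec
    s=status.get_state(); Rt=R(s["ee_rot"]); a=np.radians(yaw); y=np.array([np.cos(a),np.sin(a),0]); z=np.array([0,0,-1.]); G=np.c_[np.cross(y,z),y,z]
    print("t",round(s["clock"],2),"move",(Rt.T@(np.array(pos)-s["tcp_pos"])*1000).round(1),"rot",cv2.Rodrigues(Rt.T@G)[0].ravel().round(3),"at",s["tcp_pos"].round(4),"f",s["ft_force"].round(1),"open",round(s["opening"],2))
E
python3 - <<'E'
from h import *
togo([.4575,-.19,.33],22.3)
print(ray("wrist",(320,240)))
cv2.imwrite("pics/w1.png",optics.capture("wrist"))
for r in optics.regions_of("wrist","wedge_center")[:4]:
    q=cv2.minAreaRect(np.argwhere(r["region"])[:,::-1].astype(np.float32)); print(r["p"],r["box"],[onz("wrist",p,.012)[:2].round(4).tolist() for p in cv2.boxPoints(q)],onz("wrist",q[0],.009))
for r in optics.pinpoint("wrist","wedge_center")[:4]: print(r,onz("wrist",r["xy"],.009))
E
```

```text
t 2.2 move [15.2 17.  46.4] rot [ 0.001  0.001 -0.224] at [ 0.4432 -0.2078  0.3764] f [ 0.6 -0.1  0.4] open 0.6
(array([ 0.43009396, -0.12806926,  0.34608359]), array([ 0.05483272, -0.30409182, -0.9511053 ]))
0.73 [316.2, 159.1, 38.4, 80.2] [[0.4333, -0.154], [0.4546, -0.1456], [0.4871, -0.2223], [0.4643, -0.2317]] [ 0.45950213 -0.18758897  0.009     ]
0.55 [414.0, 143.3, 90.9, 54.9] [[0.5276, -0.1559], [0.6012, -0.1064], [0.6188, -0.1263], [0.544, -0.1774]] [ 0.57437859 -0.14131155  0.009     ]
{'xy': [335.2, 200.2], 'p': 0.66} [ 0.457816   -0.19084782  0.009     ]
{'xy': [457.2, 172.0], 'p': 0.62} [ 0.57169854 -0.1431225   0.009     ]
```

Request:
{"fn": "jog_arm", "kwargs": {"translation": [[16,19,40],[16,19,80],[16,19,110],[16,19,140],[16,19,170],[16,19,190],[16,19,201],[16,19,201],[16,19,201],[16,19,201],[16,19,201],[16,19,201]], "angular": [[0,0,-0.12],[0,0,-0.236],[0,0,-0.236],[0,0,-0.236],[0,0,-0.236],[0,0,-0.236],[0,0,-0.236],[0,0,-0.236],[0,0,-0.236],[0,0,-0.236],[0,0,-0.236],[0,0,-0.236]], "fingers": [-0.2,-0.2,-0.2,-0.2,-0.2,-0.2,-0.2,-0.2,1,1,1,1], "squeeze": 30}}

```text
clock: 3.35
tcp_pos: [0.4596, -0.1915, 0.1769]
ee_rot: [1.74, 2.611, 0.0]
ft_force: [0.1, -0.7, 3.8]
opening: 0.251
finger_force: 30.9
```

Request:
{"fn": "jog_arm", "kwargs": {"translation": [[0,0,0],[0,0,0],[0,0,-30],[0,0,-60],[0,0,-90]], "angular": [[0,0,0],[0,0,0],[0,0,0],[0,0,0],[0,0,0]], "fingers": [1,1,1,1,1]}}

```text
clock: 3.77
tcp_pos: [0.4581, -0.1904, 0.2658]
ee_rot: [-1.741, -2.613, 0.0]
ft_force: [0.4, 0.2, -0.5]
opening: 0.249
finger_force: 30.5
```

Run:
```python
from fit import *
p=np.load("p.npy")
G=S(p,[-.128,0,0])[0]; print(G)
togo([G[0],G[1],.265],88.6)
w=optics.capture("wrist"); t=optics.capture("top"); 
cv2.imwrite("pics/w2.png",np.hstack([cv2.resize(w,(400,300)),cv2.resize(t[150:300,180:380],(400,300))]))
```

```text
[0.52157017 0.02931    0.        ]
t 3.77 move [178.3 143.2   0.9] rot [-0.    -0.002 -1.151] at [ 0.4581 -0.1904  0.2658] f [ 0.4  0.2 -0.5] open 0.25
```

View pics/w2.png

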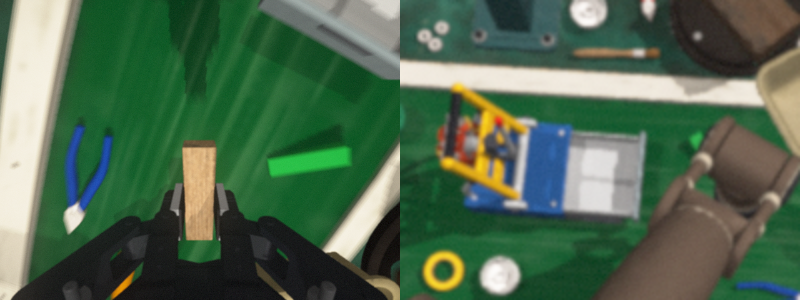

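The wrist view shows the wedge pinched centrally at (198,190), aligned with the tool. I'm carrying it over the drawer at the same height.

Request:
{"fn": "jog_arm", "kwargs": {"translation": [[60,48,1],[120,96,1],[178,143,1],[178,143,1],[178,143,1],[178,143,1],[178,143,1],[178,143,1],[178,143,1],[178,143,1],[178,143,1],[178,143,1]], "angular": [[0,0,-0.12],[0,0,-0.24],[0,0,-0.36],[0,0,-0.48],[0,0,-0.6],[0,0,-0.72],[0,0,-0.84],[0,0,-0.96],[0,0,-1.08],[0,0,-1.15],[0,0,-1.15],[0,0,-1.15]], "fingers": [1,1,1,1,1,1,1,1,1,1,1,1]}}

```text
clock: 4.87
tcp_pos: [0.5216, 0.0287, 0.2635]
ee_rot: [-0.043, -3.14, -0.0]
ft_force: [0.3, 0.3, -0.8]
opening: 0.246
finger_force: 30.5
```

Run:
```python
from fit import *
p=np.load("p.npy")
G=S(p,[-.128,0,0])[0]
togo([G[0],G[1],.198],88.6)
w=optics.capture("wrist")
for n,q in [("FL",[p[3],-.074,.0525]),("FR",[p[3],.074,.0525]),("BL",[-.075,-.075,.055]),("BR",[-.075,.075,.055])]:
    u=proj("wrist",S(p,q))[0]; print(n,u); cv2.drawMarker(w,tuple(int(a) for a in u),(0,0,255),0,14,2)
cv2.imwrite("pics/w3.png",w)
```

```text
t 4.87 move [ 0.   0.6 65.5] rot [ 0.    -0.001 -0.003] at [0.5216 0.0287 0.2635] f [ 0.3  0.3 -0.8] open 0.25
FL [221.41964683 380.07788158]
FR [194.28466591 145.81626375]
BL [402.17731307 383.5794664 ]
BR [424.46272031 142.99977984]
```

View pics/w3.png

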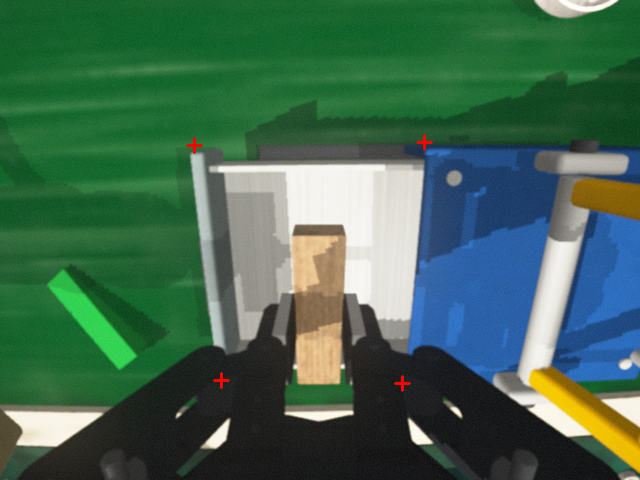

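Run:
```python
import cv2
w=cv2.imread("pics/w3.png"); cv2.imwrite("pics/w3c.png",cv2.resize(w[310:430,180:580],None,fx=2,fy=3,interpolation=cv2.INTER_CUBIC))
```

```text
(no output)
```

View pics/w3c.png

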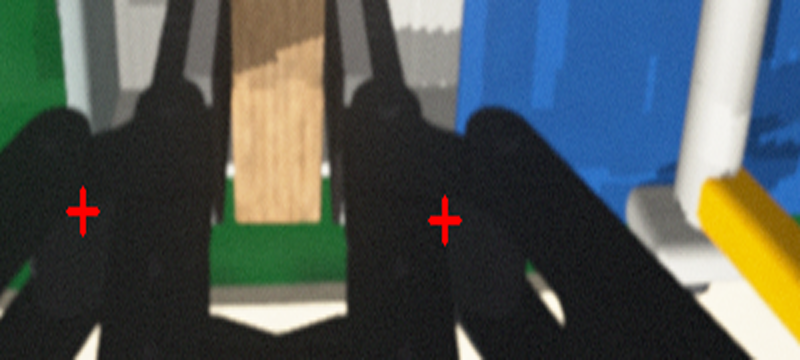

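Run:
```python
from fit import *
p=np.load("p.npy"); c,s=np.cos(p[2]),np.sin(p[2])
def inv(P): d=P[:2]-p[:2]; return (round(c*d[0]+s*d[1],4),round(-s*d[0]+c*d[1],4))
for uv,z in [((319,235),.104),((319,384),.098),((425,148),.055),((192,152),.0525),((412,330),.055)]: print(inv(onz("wrist",uv,z)))
```

```text
(np.float64(-0.1288), np.float64(0.0412))
(np.float64(-0.1291), np.float64(-0.0373))
(np.float64(-0.0745), np.float64(0.0725))
(np.float64(-0.1948), np.float64(0.0709))
(np.float64(-0.0723), np.float64(-0.0346))
```

Request:
{"fn": "jog_arm", "kwargs": {"translation": [[0,0,25],[0,0,45],[0,0,60],[0,0,67],[0,0,67],[0,0,67],[0,0,67],[0,0,67],[0,0,67],[0,0,40],[0,0,0],[0,0,0]], "angular": [[0,0,0],[0,0,0],[0,0,0],[0,0,0],[0,0,0],[0,0,0],[0,0,0],[0,0,0],[0,0,0],[0,0,0],[0,0,0],[0,0,0]], "fingers": [1,1,1,1,1,0.1,0.1,0.1,0.1,0.1,0.1,0.1]}}

```text
clock: 5.92
tcp_pos: [0.5257, 0.0285, 0.2711]
ee_rot: [0.04, 3.128, -0.0]
ft_force: [1.9, -0.8, 0.6]
opening: 0.448
finger_force: 0.0
```

Run:
```python
from fit import *
p=np.load("p.npy"); c,s=np.cos(p[2]),np.sin(p[2])
w=optics.capture("wrist"); cv2.imwrite("pics/w4.png",w)
for r in optics.pinpoint("wrist","wedge_center")[:2]:
    P=onz("wrist",r["xy"],.0265);d=P[:2]-p[:2]; print(r,"stand",c*d[0]+s*d[1],-s*d[0]+c*d[1])
G=S(p,[-.24,0,0])[0]; togo([G[0],G[1],.265],88.6)
G=S(p,[-.24,0,0])[0]; togo([G[0],G[1],.203],88.6)
```

```text
{'xy': [316.2, 247.5], 'p': 0.89} stand -0.13072302956107595 0.004440770688057567
{'xy': [98.2, 301.3], 'p': 0.77} stand -0.28544807262813476 -0.035828889201737366
t 6.02 move [   1.9 -111.2    1.9] rot [-0.     0.006 -0.001] at [0.5235 0.0285 0.2669] f [-0.   0.3 -0.2] open 0.45
t 6.02 move [   2.2 -111.2   63.9] rot [-0.     0.006 -0.001] at [0.5235 0.0285 0.2669] f [-0.   0.3 -0.2] open 0.45
```

View pics/w4.png

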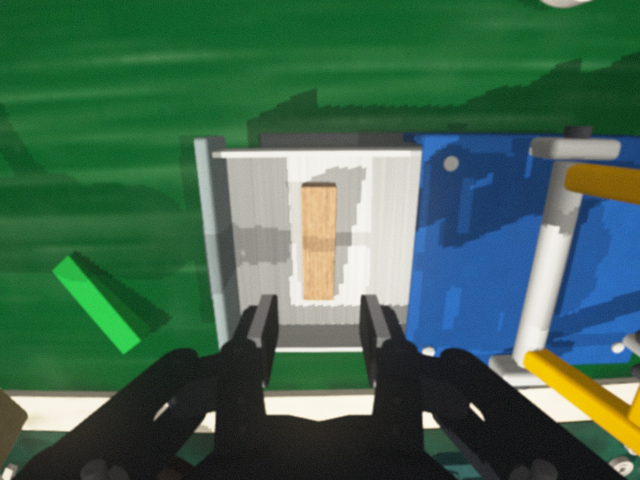

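The wedge lies in the drawer at (318,243), and its estimated stand coordinates (-0.131, 0.004) agree. Now I'll go outside the front, close the fingers and push.

Request:
{"fn": "jog_arm", "kwargs": {"translation": [[2,-35,-5],[2,-70,-5],[2,-97,0],[2,-97,30],[2,-97,55],[2,-97,64],[2,-97,64],[2,-80,64],[2,-60,64],[2,-40,64],[2,-20,64],[2,0,64]], "angular": [[0,0,0],[0,0,0],[0,0,0],[0,0,0],[0,0,0],[0,0,0],[0,0,0],[0,0,0],[0,0,0],[0,0,0],[0,0,0],[0,0,0]], "fingers": [1,1,1,1,1,1,1,1,1,1,1,1]}}

```text
clock: 7.02
tcp_pos: [0.5199, 0.0294, 0.2007]
ee_rot: [-0.039, -3.141, 0.002]
ft_force: [-0.7, -2.6, -2.0]
opening: -0.002
finger_force: 1.1
```

Request:
{"fn": "jog_arm", "kwargs": {"translation": [[0,12,0],[0,22,0],[0,27,0],[0,30,0],[0,33,0]], "angular": [[0,0,0],[0,0,0],[0,0,0],[0,0,0],[0,0,0]], "fingers": [1,1,1,1,1]}}

```text
clock: 7.43
tcp_pos: [0.5212, 0.0616, 0.2004]
ee_rot: [0.04, 3.141, -0.0]
ft_force: [-0.3, -0.9, 0.9]
opening: 0.003
finger_force: 0.5
```

Request:
{"fn": "jog_arm", "kwargs": {"translation": [[0,2,0],[0,4,0],[0,6,0],[0,8,0],[0,8,0]], "angular": [[0,0,0],[0,0,0],[0,0,0],[0,0,0],[0,0,0]], "fingers": [1,1,1,1,1]}}

```text
clock: 7.85
tcp_pos: [0.5215, 0.0645, 0.2005]
ee_rot: [-0.033, -3.141, 0.017]
ft_force: [-1.5, -23.9, 3.8]
opening: 0.0
finger_force: 12.3
```

Request:
{"fn": "jog_arm", "kwargs": {"translation": [[0,-20,0],[0,-35,-20],[0,-40,-60],[0,-40,-100],[0,-40,-140],[0,-40,-180],[0,-40,-220],[0,-40,-260],[0,-40,-300],[0,-40,-335],[0,-40,-335],[0,-40,-335]], "angular": [[0,0,0],[0,0,0],[0,0,0],[0,0,0],[0,0,0],[0,0,0],[0,0,0],[0,0,0],[0,0,0],[0,0,0],[0,0,0],[0,0,0]], "fingers": [1,1,1,1,1,1,1,1,1,1,1,1]}}

```text
clock: 8.85
tcp_pos: [0.5206, 0.0292, 0.5387]
ee_rot: [0.042, 3.134, 0.0]
ft_force: [0.4, -0.2, -0.3]
opening: 0.0
finger_force: 0.0
```

Run:
```python
from fit import *
p=np.load("p.npy")
w=optics.capture("wrist"); optics.capture("side")
L=lambda r:F(p,[-.022-r*np.sin(.36),0,.0735+r*np.cos(.36)])
for c in("wrist","side"):
  for n,P in [("leg_foot",L(.175)),("leg_grip",L(.14)),("frame_bar",F(p,[0,0,.215])),("tray_front",S(p,[-.077,0,.0335]))]:
    u=proj(c,P)[0]; print(c,n,u.round(1),[(r["xy"],round(r["p"],2)) for r in optics.pinpoint(c,n)[:3]])
    if c=="wrist" and max(abs(u))<700: cv2.drawMarker(w,tuple(int(a) for a in u),(255,0,255),0,14,2)
cv2.imwrite("pics/w5.png",w)
G=S(p,[.0265,0,0])[0]; print(G); togo([G[0],G[1],.535],88.6)
```

```text
wrist leg_foot [512.8 274.5] [([513.3, 269.0], 0.75), ([495.0, 54.6], 0.28)]
wrist leg_grip [489.7 255.9] [([93.5, 63.3], 0.75), ([488.1, 250.8], 0.69), ([417.0, 194.9], 0.27)]
wrist frame_bar [575.3 250.9] [([572.3, 244.3], 0.61), ([565.6, 169.8], 0.3)]
wrist tray_front [355.3 194.3] [([354.0, 188.9], 0.96)]
side leg_foot [338.9 185.5] [([337.0, 180.7], 0.71), ([338.9, 270.5], 0.18)]
side leg_grip [338.9 195.7] [([337.5, 194.3], 0.7)]
side frame_bar [339.7 194.2] [([288.4, 266.1], 0.67), ([341.7, 193.5], 0.59)]
side tray_front [337.5 272.4] [([338.5, 271.2], 0.83)]
[0.52544343 0.18376144 0.        ]
t 9.35 move [ -1.3 154.3  -0.7] rot [ 0.    -0.002 -0.001] at [0.5201 0.0296 0.5342] f [0.3 0.2 0.7] open -0.0
```

View pics/w5.png

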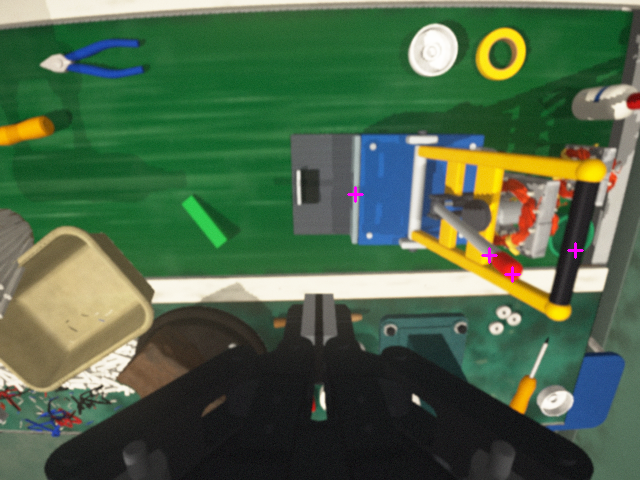

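The drawer front now sits at (355,190), flush with the base, so the drawer is shut. The leg and bar match the model within about 5 px. I'm moving the closed fingers into the gap behind the leg.

Request:
{"fn": "jog_arm", "kwargs": {"translation": [[-1,40,0],[-1,80,0],[-1,120,0],[-1,154,0],[-1,154,0],[-1,154,0],[-1,154,30],[-1,154,60],[-1,154,85],[-1,154,93],[-1,154,93]], "angular": [[0,0,0],[0,0,0],[0,0,0],[0,0,0],[0,0,0],[0,0,0],[0,0,0],[0,0,0],[0,0,0],[0,0,0],[0,0,0]], "fingers": [1,1,1,1,1,1,1,1,1,1,1]}}

```text
clock: 10.27
tcp_pos: [0.5244, 0.1822, 0.4393]
ee_rot: [-0.043, -3.136, 0.003]
ft_force: [-0.8, -0.2, -0.8]
opening: -0.002
finger_force: 0.3
```

Run:
```python
from fit import *
p=np.load("p.npy")
G=S(p,[.0265,0,0])[0]; togo([G[0],G[1],.442],88.6)
# finger path: tip-front corner following leg at r, theta from vertical
for th in (.06,.3,.5,.7,.9,1.1,1.25):
    r=.14; x=.0007-r*np.sin(th)+.005*np.cos(th); z=.1417+r*np.cos(th)+.005*np.sin(th)
    xc=x+.0145; zt=z-.012   # finger centre, tip height
    print(th,"dy",round((xc-.0265)*1000),"dz",round((.442-(zt+.173))*1000))
```

```text
t 10.27 move [-1.   1.6 -2.7] rot [-0.002 -0.005 -0.003] at [0.5244 0.1822 0.4393] f [-0.8 -0.2 -0.8] open -0.0
0.06 dy -15 dz -1
0.3 dy -48 dz 4
0.5 dy -74 dz 14
0.7 dy -98 dz 29
0.9 dy -118 dz 48
1.1 dy -134 dz 71
1.25 dy -143 dz 90
```

Request:
{"fn": "jog_arm", "kwargs": {"translation": [[0,-15,-1],[0,-30,2],[0,-48,5],[0,-61,9],[0,-74,15],[0,-86,22],[0,-98,30],[0,-108,39],[0,-118,49],[0,-126,61],[0,-134,73],[0,-143,90]], "angular": [[0,0,0],[0,0,0],[0,0,0],[0,0,0],[0,0,0],[0,0,0],[0,0,0],[0,0,0],[0,0,0],[0,0,0],[0,0,0],[0,0,0]], "fingers": [1,1,1,1,1,1,1,1,1,1,1,1]}}

```text
clock: 11.27
tcp_pos: [0.5215, 0.0399, 0.3512]
ee_rot: [0.04, 3.141, 0.0]
ft_force: [1.0, -0.5, 0.4]
opening: -0.0
finger_force: 0.0
```

Request:
{"fn": "jog_arm", "kwargs": {"translation": [[0,-3,6],[0,-3,6],[0,0,-40],[0,0,-80],[0,0,-120],[0,0,-150],[0,0,-180],[0,0,-180]], "angular": [[0,0,0],[0,0,0],[0,0,0],[0,0,0],[0,0,0],[0,0,0],[0,0,0],[0,0,0]], "fingers": [1,1,1,1,0,0,0,0]}}

```text
clock: 11.93
tcp_pos: [0.5227, 0.041, 0.5412]
ee_rot: [0.039, 3.126, 0.001]
ft_force: [1.2, 0.1, 0.5]
opening: 0.498
finger_force: 0.0
```

Run:
```python
from fit import *
p=np.load("p.npy")
w=optics.capture("wrist"); s=optics.capture("side")
cv2.imwrite("pics/w6.png",np.hstack([cv2.resize(w,(440,330)),cv2.resize(s[150:320,250:435],(360,330))]))
for n,P in [("frame_bar",F(p,[0,0,.215])),("leg_foot",F(p,[-.022-.175*np.sin(2.36),0,.0735+.175*np.cos(2.36)]))]:
  for c in("wrist","side"): print(n,c,proj(c,P)[0].round(1),[(r["xy"],round(r["p"],2)) for r in optics.pinpoint(c,n)[:3]])
B=F(p,[0,0,.215])[0]; print(B)
togo([B[0],B[1],B[2]+.155+.06],88.6)
```

```text
frame_bar wrist [559.9 245.2] [([490.8, 50.1], 0.28)]
frame_bar side [339.7 194.2] [([340.0, 194.7], 0.87)]
leg_foot wrist [290.4 196.5] [([294.3, 188.2], 0.57)]
leg_foot side [336.5 274.3] [([336.5, 274.2], 0.42)]
[0.52637193 0.22078665 0.27039735]
t 12.23 move [ -0.9 180.2  44.7] rot [ 0.    -0.004 -0.001] at [0.521  0.0407 0.5301] f [-0.3  0.2 -0.3] open 0.5
```

View pics/w6.png

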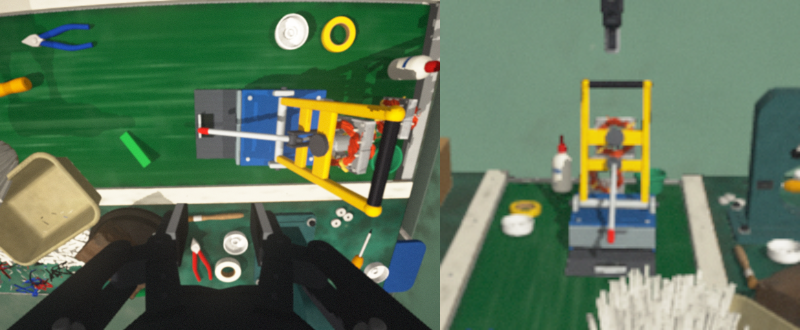

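The leg is down: its red foot shows at (203,131) in the wrist half, and the network agrees with the model. I'm going over the bar at about (382,165) and descending with the fingers open.

Request:
{"fn": "jog_arm", "kwargs": {"translation": [[-1,40,0],[-1,80,0],[-1,120,0],[-1,160,0],[-1,180,0],[-1,180,0],[-1,180,35],[-1,180,65],[-1,180,90],[-1,180,102],[-1,180,102],[-1,180,102]], "angular": [[0,0,0],[0,0,0],[0,0,0],[0,0,0],[0,0,0],[0,0,0],[0,0,0],[0,0,0],[0,0,0],[0,0,0],[0,0,0],[0,0,0]], "fingers": [-0.4,-0.4,-0.4,-0.4,-0.4,-0.4,-0.4,-0.4,-0.4,-0.4,-0.4,-0.4]}}

```text
clock: 13.23
tcp_pos: [0.5271, 0.2199, 0.4294]
ee_rot: [-0.041, -3.139, 0.001]
ft_force: [0.6, 0.6, 0.4]
opening: 0.698
finger_force: 0.0
```

Request:
{"fn": "jog_arm", "kwargs": {"translation": [[0,0,0],[0,0,0],[0,0,0],[0,0,0],[0,0,0]], "angular": [[0,0,0],[0,0,0],[0,0,0],[0,0,0],[0,0,0]], "fingers": [1,1,1,1,1], "squeeze": 30}}

```text
clock: 13.65
tcp_pos: [0.5275, 0.2211, 0.432]
ee_rot: [0.04, 3.138, 0.005]
ft_force: [-0.1, 2.7, 2.7]
opening: 0.159
finger_force: 29.7
```

Run:
```python
from fit import *
p=np.load("p.npy"); B0=F(p,[0,0,.215])[0]
w=optics.capture("wrist"); cv2.imwrite("pics/w7.png",cv2.resize(w,(480,360)))
print(status.get_state()["finger_force"]); togo([B0[0],B0[1],B0[2]+.155],88.6)
for l in (.25,.2,.15,.1,.05,0,-.02): print(l,((F(p,[0,0,.215],l)[0]-B0)*1000).round(1))
```

```text
29.829939901828766
t 13.7 move [ 1.2 -0.4  6.6] rot [ 0.003  0.004 -0.001] at [0.5275 0.2212 0.432 ] f [0.9 3.1 3.6] open 0.16
0.25 [ -0.3 -10.3   2.9]
0.2 [ -0.5 -20.8   5.3]
0.15 [ -0.8 -31.4   7.2]
0.1 [ -1.1 -42.1   8.5]
0.05 [ -1.3 -52.8   9.3]
0 [ -1.6 -63.5   9.6]
-0.02 [ -1.7 -67.8   9.6]
```

View pics/w7.png

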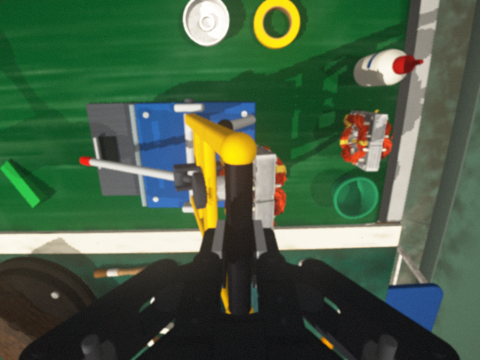

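The bar is pinched between the fingers at (238,240). I'm following the arc slowly to upright.

Request:
{"fn": "jog_arm", "kwargs": {"translation": [[0,-4,-1],[0,-10,-3],[0,-16,-4],[0,-23,-6],[0,-30,-7],[0,-37,-8],[0,-44,-9],[0,-50,-9],[0,-55,-9],[0,-59,-10],[0,-61,-10],[0,-62,-10]], "angular": [[0,0,0],[0,0,0],[0,0,0],[0,0,0],[0,0,0],[0,0,0],[0,0,0],[0,0,0],[0,0,0],[0,0,0],[0,0,0],[0,0,0]], "fingers": [1,1,1,1,1,1,1,1,1,1,1,1]}}

```text
clock: 14.7
tcp_pos: [0.5261, 0.1579, 0.4408]
ee_rot: [0.042, 3.138, 0.0]
ft_force: [4.9, 2.7, 4.1]
opening: 0.164
finger_force: 31.5
```

Request:
{"fn": "jog_arm", "kwargs": {"translation": [[0,0,0],[0,0,0],[0,0,0],[0,0,0],[0,0,0],[0,0,0]], "angular": [[0,0,0],[0,0,0],[0,0,0],[0,0,0],[0,0,0],[0,0,0]], "fingers": [1,1,1,1,1,1]}}

```text
clock: 15.2
tcp_pos: [0.5261, 0.1585, 0.4408]
ee_rot: [0.04, 3.138, 0.0]
ft_force: [4.4, 1.5, 6.2]
opening: 0.163
finger_force: 31.5
```

Run:
```python
from fit import *
p=np.load("p.npy"); s=optics.capture("side"); w=optics.capture("wrist")
st=status.get_state(); print(st["tcp_pos"],st["ft_force"],st["finger_force"],st["opening"])
B=F(p,[0,0,.215],0)[0]; print("bar upright",B, "lean by y", np.arcsin((st["tcp_pos"][1]-p[1])/.215))
for n,P in [("frame_bar",B),("leg_foot",S(p,[-.145,0,.0142])),("tray_front",S(p,[-.077,0,.0335]))]:
  for c in("wrist","side"): print(n,c,proj(c,P)[0].round(1),[(r["xy"],round(r["p"],2)) for r in optics.pinpoint(c,n)[:2]])
cv2.imwrite("pics/w8.png",np.hstack([cv2.resize(w,(440,330)),cv2.resize(s[150:320,250:435],(360,330))]))
```

```text
[0.52614551 0.15848481 0.44084189] [4.94530333 2.40315276 5.49821901] 31.49220049381256 0.16137936152185528
bar upright [0.52477909 0.15726977 0.28      ] lean by y 0.0056513923661856745
frame_bar wrist [316.7 320. ] []
frame_bar side [339.  195.6] [([338.7, 195.4], 0.7)]
leg_foot wrist [195.9 200.3] [([196.2, 200.6], 0.98)]
leg_foot side [336.5 286.2] [([335.8, 284.9], 0.49)]
tray_front wrist [249.6 203.4] [([247.1, 203.4], 0.66)]
tray_front side [337.5 272.4] [([340.0, 269.2], 0.7)]
```

View pics/w8.png

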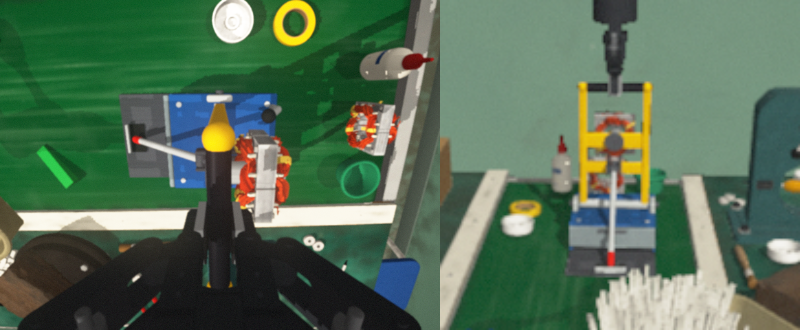

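The frame is upright with its foot on the pad at (136,141), the drawer is shut and the bar is held. Handing in.

```bash
python3 -c "from bench import finish_job; print(finish_job())"
```

```text
the job is handed in; nothing more can be done
None
```

I handed the job in at about 15 s on the clock: the wedge is in the shut drawer, the kickstand is down, and the gripper holds the frame upright (about 0.006 rad off vertical by the arm's position). The hand-in gave no pass or fail result.

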